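# Clamp the registration slips with the knob under the shelf

### The job

Slide the pad of slips along its channel on the raised shelf until it is fully home against the end stop, then tighten the knob underneath the shelf's front bracket until the clamp on top holds the pad firmly, not just touches it. The knob tightens clockwise as seen from below. Let go at the end and leave the stapler, the highlighter and the roll of labels where they lie.

Things in the scene. Friction and masses are not known exactly. Their poses are not given: they have to be found in the camera images.
- clamp_stand: Fixed stand: level plywood shelf, x -55..80, y -156..86 mm, underside 165, top 180 mm above the table. Origin on the table; x to its back, y along the channel to the end stop, z up. Two legs 14 mm thick at y -142 and 72, x 25..75 mm, with feet 30 mm wide, 10 mm high, x -75..75. Free below the front half. A steel bracket 32 mm wide, 15 thick, level with the shelf, sticks out in front to x -121.
- end_stop (a point): Middle of the inner face of the stop that closes the +y end of the pad's channel on the shelf, at shelf-top level; stop 14 mm high. The channel runs along the stand's y, open at the -y end, between two rails 6 mm high, 111 mm apart. At stand 10.5, 75, 180 mm; axes as the stand's.
- slips_centre (a point): Centre of the loose pad of paper slips: white slab 105 x 148 x 10 mm (own x, y, z; x, y as the stand's), about 0.1 kg, lying in the channel. It starts 40 to 75 mm short of the stop; home, its +y end touches the stop.
- knob_centre (a point): Centre of the round fluted black knob, 52 mm across, 34 mm high, on a vertical screw under the shelf's front bracket: 85 mm below its underside, at stand x -105, y 0, z 80 mm. Fixed point; the knob turns in place. Tightens clockwise seen from below (anticlockwise from above, +z). It starts 2.1 to 3.1 rad short of a hard stop, which is fully tight.
- screw_axis (a point): Where the knob's vertical screw enters the underside of the shelf's bracket, 85 mm above the knob's centre. Turning the knob takes about 0.25 N m; once the foot rests on the pad, 1.3 rad before the hard stop, it grows by about 0.2 N m per rad. The clamp stays as it is left; at the hard stop it presses about 45 N.
- clamp_foot: Sprung rubber foot of the clamp, 30 mm across, 8 mm thick, at stand x -20, y 0; origin at its underside. It hangs from a steel arm whose top is at most 55 mm above the shelf top. A rad of knob lowers arm and foot 6 mm, from 5 to 11 mm above the pad at the start; once on the pad its spring (6 N per mm) is squeezed.
- stapler: Loose black hand stapler on the table beside the stand, 34 x 138 x 40 mm, a bystander. Origin under its middle.
- highlighter: Loose orange highlighter on the table beside the stand, 24 x 126 x 16 mm, a bystander. Origin under its middle.
- label_roll: Loose roll of labels on the table to the left of the stand, 63 mm across, 25 mm high, a bystander. Origin under its middle.
- slips: The pad of slips as a body (see point slips_centre): origin at the centre of its underside.
Things that resemble listed ones, but are neither listed nor needed, are in the scene too. What is shaped like the slips but purple is not meant.

How it is judged:
By the outcome, as a careful person would: the job done as asked, in the order asked, and still so for the second after the job is handed in, with the robot touching nothing.
It also fails if it takes over 72 s, if anything falls off the work surface, if the arm or the gripper's body presses on something with over 40 N, if the wrist force passes 120 N, or if a joint passes its speed limit or range.

### The arm

A 6-joint arm with a two-finger parallel gripper is mounted at the origin on a cart in front of the work surface, level with it; the furniture and walls round the work are solid. World frame = base frame: x ahead of the robot, y to its left, z up, the work surface at z = 0. Lengths are in mm, angles in degrees, forces in N, time in s.
With the tool pointing down it reaches from about 300 to 850 mm from the base axis. Payload 4.2 kg.
Tool frame: the origin (TCP) lies midway between the tips of the shut fingers; the grasp point (between the pads) lies 19 mm behind it (env.grasp_offset is the distance from the TCP to the grasp point, in mm); z points along the fingers, y is the line along which they close (so a half turn about z gives the same grasp; the last joint's range is limited). The gripper opens to 91 mm and grips with 3 to 60 N. Pads are 32 mm wide; open, the fingers measure 118 mm over their backs; the gripper's body (76 mm by 178 mm) begins 60 mm behind the grasp point.
Start: joints at [-65.489, 18.312, 89.639, -0, 72.044, -1.146], TCP at [248.971, -518.321, 213.976] pointing down, gripper open.
Joint ranges: [-177.97, 177.97], [-48.28, 115.42], [12.27, 149.76], [-77.06, 257.06], [2.81, 150.46], [-146.56, 146.56]. Speed limits (degrees/s): [147.25, 147.25, 180, 180, 180, 180].

### API

Orientations are given as [roll, pitch, yaw] about the fixed x, y, z axes, in that order (R = Rz(yaw) Ry(pitch) Rx(roll)).
In Python, from workcell import env, optics gives the robot as it stands. The module is installed in compiled form; this text tells all that it offers.
- The arm moves only by the tool send_rows, never from a script. Its argument "targets" is a list that holds one entry, the list of rows, each a list of 7 numbers: the turn, a rotation vector about the world's x, y, z scaled (see below), then the shift along the world's x, y, z scaled (see below), then the closure, from -1 (fully open) to 1 (shut). In form: [[[rx, ry, rz, x, y, z, gripper], ...]]. A call has 1 to 12 rows; each row shifts and turns the commanded pose from where the row before left it; what a row does not reach is not made up. The controller multiplies each number of a shift by 0.2 m and each number of a turn by pi/2 rad. A row lasts 1/10 s, in which the tool goes at most 50 mm and 8.59 degrees, less where a joint would pass 70% of its speed; a pose out of reach is approached as far as the arm can. A call with a number of a shift or a turn outside -1 to 1 is refused whole. A call with a gripper value outside its range is refused whole. The fingers move at their own pace and stop on an object; "grip_force" is the grip in N (left out, the last holds). Time passes only in rows, so rows that do not move let the fingers close. It gives the time, the measured TCP pose, the force, the opening and the grip force at its end, in the units of the state.
- env.state(): the state, without advancing time (a new reading comes with each control period).
- optics.grab_frame(name): name is "scene" or "top" or "wrist"; returns (picture, depth): 480x640x3 uint8, red, green, blue; 480x640 float32, mm along the optical axis (not along the pixel's ray), 0 where there is no reading.
- optics.camera_info(name): a dict with "camera_matrix" (3x3 intrinsics, pixels), "R" (3x3) and "t" (3): a world point X has camera coordinates R X + t; the wrist camera has in their place "mount" (4x4, takes a point from camera to tool coordinates, whose origin is the TCP and whose axes are the flange's). Camera axes: x right, y down, z forward; pixel columns grow to the right and rows downward; lengths in mm; the calibration is good to about 2 mm. A picture is of the moment at which its call begins: read the wrist's pose just before it. camera_info takes no time and is no camera call.
- env.job_done(): hands the job in; it is judged then, once.
Trained networks look in the newest picture that a camera, given by its name, has taken for a name from the list of things; names that differ only in an ending like _2 or _b are one class to them, and where a whole thing is asked for, a point or a joint stands for the part that bears it (a point fixed in the world has none). Each returns a list of dicts, best first, with "conf" (0 to 1); they miss things now and then, are a little off and sometimes report something else, mostly with a low value. They report only what shows in the picture. A call takes as long as a camera call. They do not tell look-alikes from the thing itself.
- optics.silhouettes(camera, name): "mask" (480x640 bool, what is visible of it) and "at" ([column, row] in pixels, amid what is visible of it).
- optics.place_of(camera, name): "at" ([column, row] in pixels: a listed point, or the origin of a listed thing).
The state is a dict: "time_s": time; "qpos": joint angles; "qvel": joint speeds; "effort": joint torques, N m; "ee_pos": TCP position; "ee_rot": TCP orientation; "force": force on the tool from outside, world axes, zero at the start; "torque": the same for the moment, N m; "gripper_width": finger opening in mm; "gripper_force": force on a finger pad.
Only numpy, scipy, OpenCV 4.12 (cv2) and the standard library are available. Lean on these libraries where they do the work, as an engineer would, in place of code of your own. Each camera call takes 0.05 s, during which the arm holds its last target. There are 200 camera calls.

## Working session

There is one attempt and no reset: what is moved stays moved. The work goes in short steps, Python scripts to look and compute and a tool call to move; the robot and the scene stay as the last step left them, time stands still between calls to the robot, and variables do not carry over. Pictures are saved under pics/ and viewed, at most 10 in all, crops included, and the job is handed in when it is done.

Besides the shell and the picture viewer there is one more tool, called after "Call:" as name([rows], argument=value, ...), one row to a line, values as JSON. send_rows: Moves the arm, as the interface text tells. Its arguments: {"type":"object","properties":{"targets":{"type":"array"},"grip_force":{"type":"number"}},"required":["targets"]}

```bash
mkdir -p pics
cat > h.py <<'E'
import numpy as np, cv2
from workcell import env, optics
def cam(n):
    c=optics.camera_info(n); return np.array(c["camera_matrix"]),np.array(c["R"]),np.array(c["t"])
def ray(n,px):
    K,R,t=cam(n); d=R.T@np.linalg.solve(K,[px[0],px[1],1]); return -R.T@t,d
def onz(n,px,z):
    o,d=ray(n,px); return o+d*(z-o[2])/d[2]
def proj(n,X):
    K,R,t=cam(n); p=K@(R@np.array(X)+t); return p[:2]/p[2]
def dep(n,px,D):
    K,R,t=cam(n); u,v=int(round(px[0])),int(round(px[1])); w=D[v-2:v+3,u-2:u+3]; w=w[w>0]
    if not len(w): return None
    return R.T@(np.linalg.solve(K,[px[0],px[1],1])*np.median(w)-t)
E
python3 - <<'E'
from h import *
ims=[]
for n in ("scene","top"):
    im,D=optics.grab_frame(n); np.save(f"pics/{n}.npy",D); cv2.imwrite(f"pics/{n}.png",im[:,:,::-1])
    print(n,cam(n)[1].round(2).tolist(),(-cam(n)[1].T@cam(n)[2]).round())
    for k in ("clamp_stand","end_stop","slips_centre","knob_centre","screw_axis","clamp_foot","label_roll","stapler","highlighter"):
        for r in optics.place_of(n,k)[:2]:
            p=dep(n,r["at"],D); print(k,round(r["conf"],2),np.round(r["at"]),None if p is None else p.round())
print(env.state())
E
```

```text
scene [[-0.89, -0.46, 0.0], [-0.23, 0.44, -0.87], [0.4, -0.77, -0.5]] [  41. 1030.  803.]
end_stop 0.9 [265. 243.] [680. 127. 181.]
slips_centre 0.92 [293. 220.] [634.  43. 228.]
slips_centre 0.9 [334. 243.] [ 634. -240.    8.]
knob_centre 0.74 [313. 270.] [553.  70.  94.]
screw_axis 0.58 [310. 246.] [565.  66. 171.]
clamp_foot 0.48 [288. 227.] [645.  53. 206.]
label_roll 0.87 [203. 337.] [713. 385.  19.]
stapler 0.6 [383. 230.] [ 498. -388.   29.]
stapler 0.45 [279. 358.] [499. 353.  14.]
highlighter 0.75 [280. 357.] [499. 349.  14.]
top [[-0.02, -1.0, -0.01], [-0.98, 0.02, -0.19], [0.19, 0.01, -0.98]] [ 361.    3. 1284.]
end_stop 0.66 [278. 198.] [679. 116. 183.]
slips_centre 0.82 [263. 311.] [422. 175.   9.]
slips_centre 0.69 [374. 304.] [ 436. -118.    9.]
knob_centre 0.69 [305. 252.] [550.  53. 176.]
screw_axis 0.86 [307. 247.] [553.  46. 226.]
clamp_foot 0.29 [336. 196.] [680. -23. 189.]
label_roll 0.67 [198. 196.] [737. 351.  24.]
stapler 0.84 [489. 270.] [ 517. -420.   37.]
highlighter 0.82 [203. 278.] [511. 334.  12.]
{'time_s': 1.0, 'qpos': array([-6.54867644e+01,  1.83101628e+01,  8.96373968e+01, -1.21929724e-03,
        7.20444924e+01, -1.14637886e+00]), 'qvel': array([-0.00314868,  0.06597047,  0.03247115, -0.07450435, -0.03659347,
       -0.06244682]), 'effort': array([ 6.60089663e-04, -4.12352622e+01, -2.32234007e+01,  7.28835817e-02,
        3.76236637e-02, -2.17566151e-05]), 'ee_pos': array([ 248.98940862, -518.322183  ,  214.00423993]), 'ee_rot': array([1.79992077e+02, 1.31874384e-03, 2.56599902e+01]), 'force': array([-0.04871458,  0.34798091, -0.27239546]), 'torque': array([-0.02235656,  0.04214395,  0.03828806]), 'gripper_force': 0.0, 'gripper_width': 90.70176324631151}
```

View pics/scene.png

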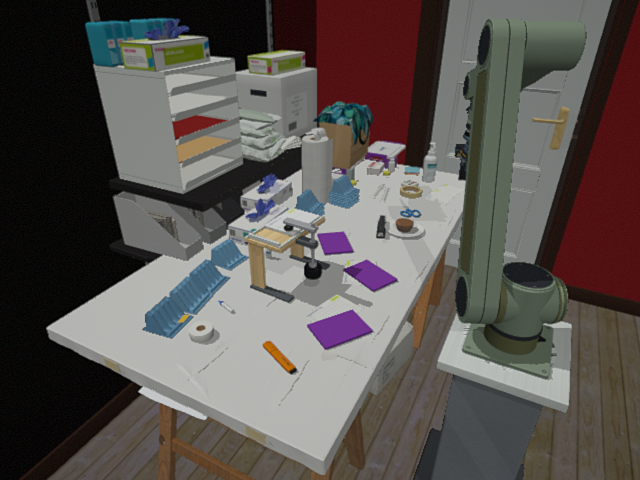

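View pics/top.png

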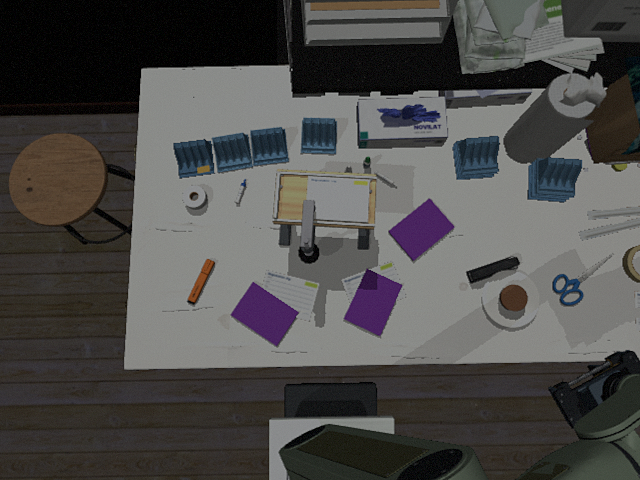

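The scene view shows the plywood stand at about (290,245) with its black knob at (313,270). In the top view the shelf spans (275..377, 170..230), with the white pad at about (343,200) on it. The purple slabs at (265,313), (373,302) and (421,229) lie on the table, so they are look-alikes and not the pad. Next I'll fit the stand pose.

```bash
cat > fit.py <<'E'
from h import *
D=np.load("pics/top.npy"); K,R,t=cam("top")
v,u=np.mgrid[150:275,255:400]; z=D[v,u]
P=np.linalg.inv(K)@np.stack([u.ravel(),v.ravel(),np.ones(u.size)])*z.ravel()
P=(R.T@(P-t[:,None])).T
m=(P[:,2]>170)&(P[:,2]<203)&(z.ravel()>0)&(P[:,0]>590)&(P[:,0]<790)
Q=P[m]; r=cv2.minAreaRect(Q[:,:2].astype(np.float32)); print(r, cv2.boxPoints(r).round().tolist())
im=cv2.imread("pics/top.png")
bx=cv2.boxPoints(r)
# white pad mask
hsv=cv2.cvtColor(im,cv2.COLOR_BGR2HSV)[v,u].reshape(-1,3)
w=m&(hsv[:,1]<40)&(hsv[:,2]>130)
rp=cv2.minAreaRect(P[w][:,:2].astype(np.float32)); print("pad",rp,np.percentile(P[w],[2,50,98],axis=0).round().tolist())
q=(P[:,2]>205)&(P[:,2]<300)&(P[:,0]<700); print("arm",np.percentile(P[q],[2,50,98],axis=0).round().tolist())
cr=cv2.resize(im[155:275,255:395],None,fx=5,fy=5,interpolation=cv2.INTER_CUBIC)
cv2.imwrite("pics/crop1.png",cr)
E
python3 fit.py
```

```text
((668.2620849609375, 6.8579254150390625), (242.19947814941406, 157.1094207763672), 85.83533477783203) [[581.0, -108.0], [738.0, -120.0], [755.0, 122.0], [599.0, 133.0]]
pad ((678.5770263671875, 5.723854064941406), (240.27450561523438, 125.70868682861328), 85.45719909667969) [[615.0, -96.0, 183.0], [677.0, -24.0, 189.0], [740.0, 120.0, 194.0]]
arm [[554.0, 32.0, 223.0], [605.0, 46.0, 228.0], [658.0, 60.0, 237.0]]
```

View pics/crop1.png

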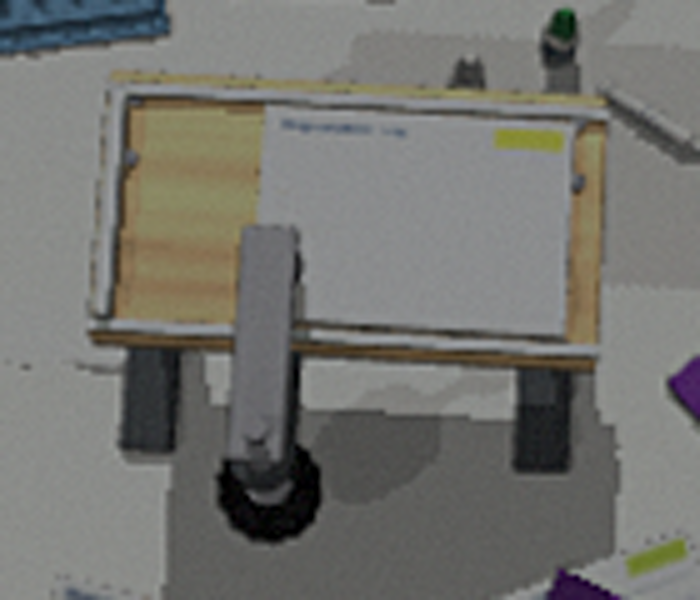

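The crop confirms that the white slab with the yellow strip, corners (264,104), (573,124) and (563,334), is the pad in the channel. The stop is at the left (x≈105), and the knob shows at (268,492). The pad sits in the open-end half, short of the stop.

```bash
cat > fit2.py <<'E'
from h import *
from scipy.optimize import least_squares
# crop px, stand coords (pad end y unknown handled separately)
c=[((112,73),(80,86,180)),((607,97),(80,-156,180)),((597,352),(-55,-156,180)),((91,332),(-55,86,180)),((268,492),(-105,0,97))]
px=np.array([(255+a/5-.4,155+b/5-.4) for (a,b),_ in c]); S=np.array([s for _,s in c],float)
def W(p,s): 
    c_,s_=np.cos(p[2]),np.sin(p[2]); s=np.array(s); return np.array([p[0]+c_*s[0]-s_*s[1],p[1]+s_*s[0]+c_*s[1],s[2]])
f=lambda p:np.concatenate([proj("top",W(p,s))-q for s,q in zip(S,px)])
r=least_squares(f,[660,30,-.06],loss="soft_l1",x_scale=[100,100,.1]); p=r.x
print(p[:2].round(1),np.degrees(p[2]).round(2),f(p).round(1))
pi=lambda w:(np.array([[np.cos(p[2]),np.sin(p[2])],[-np.sin(p[2]),np.cos(p[2])]])@(w[:2]-p[:2])).round(1)
for n,a in {"b+":(264,104),"b-":(573,124),"f-":(563,334)}.items(): print(n,pi(onz("top",(255+a[0]/5-.4,155+a[1]/5-.4),190)))
for n,s in {"stop":(10.5,75,180),"knob":(-105,0,80),"foot":(-20,0,195)}.items(): print(n,W(p,s).round(1),"scene px",proj("scene",W(p,s)).round(),"top px",proj("top",W(p,s)).round())
E
python3 fit2.py
```

```text
[669.   40.8] -4.18 [-0.7 -0.8  0.5 -0.6  0.5  3.1 -0.7  1.8  0.3 -1.6]
b+ [63.   9.2]
b- [  60.7 -138.4]
f- [ -42.  -137.6]
stop [684.9 114.9 180. ] scene px [266. 241.] top px [279. 196.]
knob [564.3  48.5  80. ] scene px [313. 270.] top px [309. 253.]
foot [649.1  42.3 195. ] scene px [289. 229.] top px [309. 209.]
```

Call:
send_rows([
  [[0,0,-0.0277,0.12,0.12,0.05,1],[0,0,-0.0277,0.18,0.16,0.05,1],[0,0,-0.0277,0.18,0.16,0.05,1],[0,0,-0.0277,0.18,0.16,0.05,1],[0,0,-0.0277,0.18,0.16,0.05,1],[0,0,-0.0277,0.18,0.16,0.03,1],[0,0,-0.0277,0.18,0.16,0,1],[0,0,-0.0277,0.18,0.16,0,1],[0,0,-0.0277,0.18,0.16,0,1],[0,0,-0.0277,0.18,0.16,0,1],[0,0,-0.0277,0.18,0.16,0,1],[0,0,-0.0277,0.16,0.15,0,1]],
], grip_force=30)

```text
time_s: 2.2
ee_pos: [666.5, -142.6, 269.8]
ee_rot: [180.0, -0.0, -4.3]
force: [0.8, -0.7, -0.0]
gripper_width: 0.2
gripper_force: 0.0
```

```bash
cat > log.py <<'E'
from h import *
import json
s=env.state(); open("log.txt","a").write(json.dumps([list(s["qpos"]),list(s["ee_pos"]),list(s["ee_rot"])])+"\n")
print(np.round(s["qpos"],2),np.round(s["ee_pos"],1),s["force"].round(1))
E
python3 log.py
```

```text
[-1.304e+01  2.696e+01  6.816e+01 -1.000e-02  8.487e+01  8.129e+01] [ 666.5 -142.6  269.8] [ 0.8 -0.7 -0. ]
```

Call:
send_rows([
  [[0,0,0,0,0.01,-0.15,1],[0,0,0,0,0.01,-0.15,1],[0,0,0,0,0.005,-0.1,1],[0,0,0,0,0,-0.03,1],[0,0,0,0,0,0,1]],
])

```text
time_s: 2.7
ee_pos: [664.7, -139.3, 183.2]
ee_rot: [-180.0, 0.1, -4.3]
force: [0.3, -0.1, -0.5]
gripper_width: 0.4
gripper_force: 0.0
```

```bash
python3 log.py
python3 - <<'E'
from h import *
im,D=optics.grab_frame("wrist"); c=optics.camera_info("wrist"); print(np.round(c["mount"],2).tolist(),np.round(c["camera_matrix"],0).tolist())
a,_=optics.grab_frame("top")
b=cv2.resize(a[140:260,250:400],(600,480),interpolation=cv2.INTER_CUBIC)
w=cv2.resize(im,(320,240)); b[:1]=0
cv2.imwrite("pics/a1.png",b[:,:,::-1]); cv2.imwrite("pics/w1.png",im[:,:,::-1])
E
```

```text
[-1.280e+01  2.888e+01  7.718e+01 -1.000e-02  7.403e+01  8.146e+01] [ 664.7 -139.3  183.2] [ 0.3 -0.1 -0.5]
[[-0.0, -0.97, -0.26, 73.44], [1.0, -0.0, -0.0, -1.01], [0.0, -0.26, 0.97, -170.26], [0.0, 0.0, 0.0, 1.0]] [[402.0, 0.0, 319.0], [0.0, 402.0, 239.0], [0.0, 0.0, 1.0]]
```

View pics/w1.png

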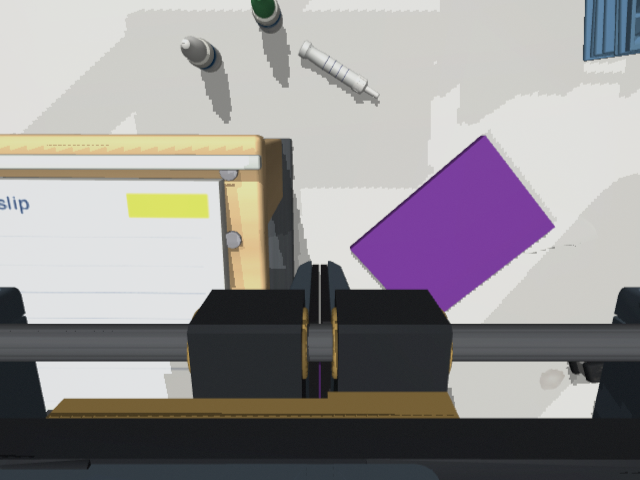

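The wrist view shows the shut fingers at (319,270), off the open end of the channel. The pad's end is at column ~222 and the gap is clear. Now I push.

Call:
send_rows([
  [[0,0,0,0.0026,0.036,0,1],[0,0,0,0.0026,0.036,0,1],[0,0,0,0.0026,0.036,0,1],[0,0,0,0.0026,0.036,0,1],[0,0,0,0.0026,0.036,0,1],[0,0,0,0.0026,0.036,0,1],[0,0,0,0.0026,0.036,0,1],[0,0,0,0.0026,0.036,0,1],[0,0,0,0.0026,0.036,0,1],[0,0,0,0.0026,0.036,0,1],[0,0,0,0.0026,0.036,0,1],[0,0,0,0.0026,0.036,0,1]],
])

```text
time_s: 4.0
ee_pos: [671.2, -52.2, 183.9]
ee_rot: [-180.0, 0.0, -4.3]
force: [-0.7, -2.0, 1.6]
gripper_width: 0.5
gripper_force: 0.8
```

Call:
send_rows([
  [[0,0,0,0.0007,0.01,0,1],[0,0,0,0.0007,0.01,0,1],[0,0,0,0.0007,0.01,0,1]],
])

```text
time_s: 4.3
ee_pos: [671.6, -46.9, 183.9]
ee_rot: [180.0, 0.0, -4.3]
force: [-0.1, -1.4, 1.4]
gripper_width: 0.2
gripper_force: 0.7
```

Call:
send_rows([
  [[0,0,0,0.0007,0.01,0,1],[0,0,0,0.0007,0.01,0,1],[0,0,0,0,0,0,1]],
])

```text
time_s: 4.6
ee_pos: [671.9, -42.5, 183.8]
ee_rot: [-180.0, 0.0, -4.3]
force: [0.7, -0.2, 0.2]
gripper_width: 0.3
gripper_force: 0.1
```

```bash
python3 log.py
python3 - <<'E'
from h import *
a,D=optics.grab_frame("top"); im,_=optics.grab_frame("scene")
b=cv2.resize(a[150:250,260:390],(650,500),interpolation=cv2.INTER_CUBIC)
cv2.imwrite("pics/a2.png",b[:,:,::-1])
E
```

```text
[-4.610e+00  2.827e+01  7.814e+01  3.000e-02  7.360e+01  8.963e+01] [671.9 -42.5 183.8] [ 0.7 -0.2  0.2]
```

View pics/a2.png

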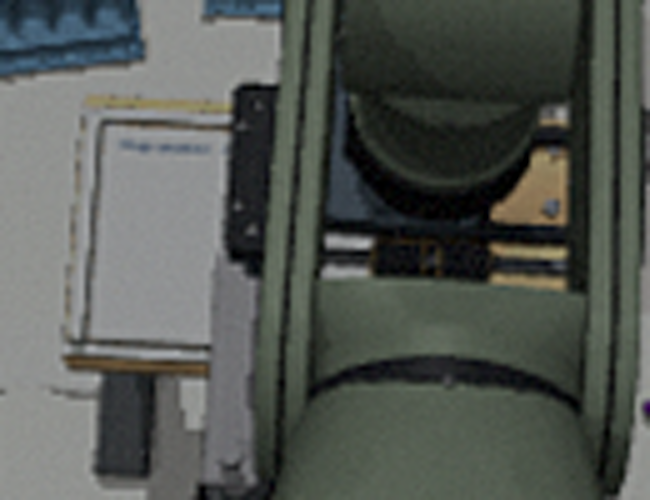

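The pad's left edge (x≈95) is almost at the stop, with a thin dark gap left. I'll push until the force rises.

Call:
send_rows([
  [[0,0,0,0.0006,0.008,0,1],[0,0,0,0.0006,0.008,0,1]],
])

```text
time_s: 4.9
ee_pos: [671.7, -41.1, 183.7]
ee_rot: [179.8, 0.1, -4.2]
force: [-1.3, -7.0, -0.3]
gripper_width: 0.7
gripper_force: 3.4
```

Call:
send_rows([
  [[0,0,0,0.0006,0.008,0,1],[0,0,0,0.0006,0.008,0,1]],
])

```text
time_s: 5.1
ee_pos: [671.7, -40.9, 183.8]
ee_rot: [179.5, 0.1, -4.2]
force: [-2.1, -14.0, -0.0]
gripper_width: 0.3
gripper_force: 6.9
```

The pad is home: only 0.2 mm of travel while the force climbed to 14 N. I'll back off and lift.

Call:
send_rows([
  [[0,0,0,-0.002,-0.03,0,1],[0,0,0,-0.007,-0.1,0,1],[0,0,0,-0.01,-0.1,0.1,1],[0,0,0,-0.05,-0.15,0.2,1],[0,0,0,-0.15,-0.15,0.15,-1],[0,0,0,-0.2,-0.1,0.05,-1],[0,0,0,-0.2,-0.1,0,-1],[0,0,0,-0.2,-0.1,0,-1],[0,0,0,-0.2,-0.1,0,-1]],
])

```text
time_s: 6.0
ee_pos: [468.1, -221.9, 282.3]
ee_rot: [-180.0, -0.1, -4.3]
force: [-0.1, -1.0, 0.4]
gripper_width: 37.6
gripper_force: 0.0
```

```bash
python3 log.py
cat > kin.py <<'E'
from h import *
import json
from scipy.optimize import least_squares
from scipy.spatial.transform import Rotation as Ro
L=[json.loads(l) for l in open("log.txt")]
L.append([[-65.489,18.312,89.639,0,72.044,-1.146],[248.971,-518.321,213.976],[180,0,25.66]])
def fk(q,k):
    a0,h,L1,a2,L2,Lt=k; q=np.radians(q)
    ry=lambda a:Ro.from_rotvec([0,a,0]); rz=lambda a:Ro.from_rotvec([0,0,a])
    R=rz(q[0])*ry(q[1]); p=rz(q[0]).apply([a0,0,h])+R.apply([0,0,L1])
    R=R*ry(q[2]); p=p+R.apply([a2,0,L2])
    R=R*rz(q[3])*ry(q[4]); p=p+R.apply([0,0,Lt]); R=R*rz(q[5]); return p,R
E
cat > fk0.py <<'E'
from kin import *
f=lambda k:np.concatenate([fk(q,k)[0]-p for q,p,_ in L])
r=least_squares(f,[0,150,400,0,400,250],x_scale=100); print(r.x.round(1),f(r.x).reshape(-1,3).round(1),np.linalg.svd(r.jac)[1].round(4))
for q,p,e in L: print((Ro.from_euler('xyz',e,degrees=True).inv()*fk(q,r.x)[1]).as_rotvec(degrees=True).round(1))
E
python3 fk0.py
```

```text
[-2.665e+01  1.099e+01  8.987e+01  2.000e-02  7.909e+01  6.762e+01] [ 468.1 -221.9  282.3] [-0.1 -1.   0.4]
[  -6.8 4101.2  610.2    8.2  413.5 4330.7] [[ -2.3 -11.6  -0.5]
 [ -6.  -11.   -0.7]
 [  1.3  -9.9  -0.6]
 [ -4.7  -8.9   1.3]
 [-10.   -5.9   0.6]] [4.4200e+00 3.2199e+00 2.4050e-01 1.4750e-01 1.2870e-01 9.0000e-04]
[  0.  -0. -90.]
[ -0.  -0. -90.]
[  0.  -0. -90.]
[ -0.  -0. -90.]
[ -0.  -0. -90.]
```

Call:
send_rows([
  [[0.09,0,0,0,-0.05,0.05,-1],[0.09,0,0,0,-0.05,0.05,-1],[0.09,0,0,0,0,0,-1],[0.09,0,0,0,0,0,-1],[0.09,0,0,0,0,0,-1]],
])

```text
time_s: 6.5
ee_pos: [469.9, -242.3, 303.0]
ee_rot: [-139.3, 2.6, -3.3]
force: [-0.7, 0.3, -0.1]
gripper_width: 77.6
gripper_force: 0.0
```

```bash
python3 log.py; sed -i 's/a0,h,L1,a2,L2,Lt=k/a0,h,L1,a2,L2,Lt,dy,tx=k/; s/\[a0,0,h\]/[a0,dy,h]/; s/\[0,0,Lt\]/[tx,0,Lt]/' kin.py; sed -i 's/L1\]/L1]/; s/\[0,150,400,0,400,250\]/[0,150,400,0,400,250,-10,0]/' fk0.py; python3 fk0.py
```

```text
[-45.55  25.66  77.05  28.66 106.56  49.75] [ 469.9 -242.3  303. ] [-0.7  0.3 -0.1]
[  0.  140.3 591.8  25.2 417.  335.7  11.5  -0. ] [[ 0. -0. -0.]
 [-0. -0.  0.]
 [-0. -0.  0.]
 [-0.  0.  0.]
 [-0.  0. -0.]
 [ 0. -0. -0.]] [4.8603 4.221  2.4546 0.5502 0.381  0.2387 0.1269 0.1213]
[  0.  -0. -90.]
[ -0.  -0. -90.]
[  0.  -0. -90.]
[ -0.  -0. -90.]
[  0.   0. -90.]
[ -0.  -0. -90.]
```

The FK fit is exact. Next I search for feasible gripper azimuths around the knob.

```bash
cat >> kin.py <<'E'
KP=least_squares(lambda k:np.concatenate([fk(q,k)[0]-p for q,p,_ in L]),[0,150,400,0,400,250,-10,0],x_scale=100).x
lo=np.array([-177.97,-48.28,12.27,-77.06,2.81,-146.56]); hi=np.array([177.97,115.42,149.76,257.06,150.46,146.56])
def ik(p,R):
    "R: true TCP rotation; returns q (deg) or None"
    a0,h,L1,a2,L2,Lt,dy,tx=KP
    Rm=R*Ro.from_rotvec([0,0,-90],degrees=True)   # guess: fk = R*Rz(-90)
    w=p-R.apply([0,0,Lt]); rr=np.hypot(w[0],w[1]); r=np.sqrt(rr**2-dy**2)
    q1=np.arctan2(w[1],w[0])-np.arctan2(dy,r); x=r-a0; z=w[2]-h
    l2=np.hypot(a2,L2); d2=x*x+z*z; c=(d2-L1**2-l2**2)/(2*L1*l2)
    if abs(c)>1: return None
    b=np.arccos(c); q3=b-np.arctan2(a2,L2); q2=np.arctan2(x,z)-np.arctan2(l2*np.sin(b),L1+l2*np.cos(b))
    R3=Ro.from_euler('ZYY',[q1,q2,q3]); e=(R3.inv()*Rm).as_euler('ZYZ')
    q=np.degrees([q1,q2,q3,*e])
    q[3]=(q[3]+77.06)%360-77.06; q[5]=(q[5]+180)%360-180
    return q
def tool(az,ph,flip=0):
    "pointing azimuth az, ph below horizontal; flip=0 camera (tool x) up"
    z=np.array([np.cos(np.radians(az))*np.cos(np.radians(ph)),np.sin(np.radians(az))*np.cos(np.radians(ph)),-np.sin(np.radians(ph))])
    y=np.cross(z,[0,0,1.]); y/=np.linalg.norm(y); x=np.cross(y,z)
    if flip: x,y=-x,-y
    return Ro.from_matrix(np.stack([x,y,z],1))
KN=np.array([564.3,48.5,80.])
def margin(q): return None if q is None else np.min(np.minimum(q-lo,hi-q))
E
python3 - <<'E'
from kin import *
for q,p,e in L[-2:]:print(ik(np.array(p),Ro.from_euler('xyz',e,degrees=True)).round(2),np.round(q,2))
for fl in (0,1):
  for ph in (0,15,30,45):
    print(fl,ph)
    for az in range(-100,121,20):
        R=tool(az,ph,fl); p=KN+19*R.as_matrix()[:,2]; q=ik(p,R)
        if q is not None: 
            a0,h,L1=KP[:3]; print("  ",az,q.round(),round(margin(q)),"wrist",(p-KP[5]*R.as_matrix()[:,2]).round())
E
```

```text
Traceback (most recent call last):
  File "kin.py", line 24, in ik
    R3=Ro.from_euler('ZYY',[q1,q2,q3]); e=(R3.inv()*Rm).as_euler('ZYZ')
  File "scipy/spatial/transform/_rotation.pyx", line 1423, in scipy.spatial.transform._rotation.Rotation.from_euler
ValueError: Expected consecutive axes to be different, got ZYY
```

```bash
sed -i "s/from_euler('ZYY',\[q1,q2,q3\])/from_euler('ZY',[q1,q2+q3])/" kin.py
python3 - <<'E'
from kin import *
for q,p,e in L[-2:]:print(ik(np.array(p),Ro.from_euler('xyz',e,degrees=True)).round(2),np.round(q,2))
for fl in (0,1):
  for ph in (0,15,30,45):
    print(fl,ph)
    for az in range(-100,121,20):
        R=tool(az,ph,fl); p=KN+19*R.as_matrix()[:,2]; q=ik(p,R)
        if q is not None: print("  ",az,q.round().astype(int).tolist(),round(margin(q)),"wrist",(p-KP[5]*R.as_matrix()[:,2]).round().astype(int).tolist())
E
```

```text
[-45.55  25.66  77.05  28.66 106.56  49.75] [-45.55  25.66  77.05  28.66 106.56  49.75]
[-65.49  18.31  89.64   0.    72.05  -1.15] [-65.49  18.31  89.64   0.    72.04  -1.15]
0 0
   -100 [29, 59, 87, -56, 110, -117] 21 wrist [619, 360, 80]
   -80 [34, 56, 102, -67, 99, -111] 10 wrist [509, 360, 80]
   -60 [37, 53, 117, 277, 91, -100] -20 wrist [406, 323, 80]
   -40 [36, 53, 132, 257, 91, -84] 1 wrist [322, 252, 80]
   -20 [28, 59, 146, 231, 106, -71] 4 wrist [267, 157, 80]
   0 [8, 66, 154, 191, 130, -83] -5 wrist [248, 48, 80]
   20 [-15, 63, 151, 140, 117, -111] -1 wrist [267, -60, 80]
   40 [-28, 55, 139, 112, 96, -104] 10 wrist [322, -155, 80]
   60 [-30, 53, 125, 90, 90, -88] 25 wrist [406, -226, 80]
   80 [-28, 54, 109, 72, 95, -74] 40 wrist [509, -263, 80]
   100 [-24, 57, 94, 59, 105, -66] 45 wrist [619, -263, 80]
   120 [-18, 61, 81, 49, 117, -62] 33 wrist [723, -226, 80]
0 15
   -100 [29, 52, 89, -50, 100, -120] 27 wrist [617, 350, 162]
   -80 [33, 48, 103, -63, 88, -117] 14 wrist [511, 350, 162]
   -60 [36, 44, 118, 280, 78, -108] -23 wrist [411, 313, 162]
   -40 [35, 42,
[... 4113 characters left out ...]
[23, 39, 94, -37, 79, 51] 40 wrist [603, 269, 304]
   -80 [26, 34, 104, -48, 67, 46] 29 wrist [525, 269, 304]
   -60 [27, 29, 115, -62, 53, 43] 16 wrist [452, 242, 304]
   -40 [25, 25, 125, 278, 40, 45] -21 wrist [393, 192, 304]
   -20 [18, 22, 133, 245, 28, 56] 12 wrist [354, 125, 304]
   0 [6, 20, 137, 192, 22, 83] 13 wrist [340, 48, 304]
   20 [-6, 20, 135, 133, 25, 115] 14 wrist [354, -28, 304]
   40 [-15, 23, 129, 93, 36, 131] 15 wrist [393, -95, 304]
   60 [-19, 27, 120, 68, 48, 136] 11 wrist [452, -145, 304]
   80 [-19, 32, 109, 53, 61, 135] 12 wrist [525, -172, 304]
   100 [-17, 36, 99, 41, 74, 131] 16 wrist [603, -172, 304]
   120 [-13, 41, 89, 31, 86, 124] 22 wrist [676, -145, 304]
```

```bash
cat > plan.py <<'E'
from kin import *
def plan(p1,R1,n,p0=None,R0=None,show=True):
    if p0 is None:
        s=env.state(); p0=s["ee_pos"]; R0=Ro.from_euler('xyz',s["ee_rot"],degrees=True)
    rv=(R1*R0.inv()).as_rotvec()/n; d=(p1-p0)/n; qs=[]
    for i in range(n+1): qs.append(ik(p0+d*i,Ro.from_rotvec(rv*i)*R0))
    qs=np.array(qs); v=np.abs(np.diff(qs,axis=0)).max(0)*10
    print("n",n,"row turn",(rv/(np.pi/2)).round(4),"shift",(d/200).round(4),"| ang/row",np.degrees(np.linalg.norm(rv)).round(1),"mm/row",np.linalg.norm(d).round(),"| margin",min(margin(q) for q in qs).round(1),"vel",v.round())
    return qs
def pose(az,ph,back,kn=KN):
    R=tool(az,ph); return kn+(19-back)*R.as_matrix()[:,2],R
E
python3 - <<'E'
from plan import *
for az in (30,40,54):
  for b in (140,200):
    p,R=pose(az,30,b); print(az,b,p.round()); plan(p,R,22)
for ph in (25,30,35):
  print(ph,[(az,margin(ik(*pose(az,ph,0))).round(1)) for az in (-30,-25,-20,-15,-10,0,10,20,54)])
E
```

```text
30 140 [474.  -4. 140.]
n 22 row turn [-0.0114 -0.0336  0.0043] shift [ 0.0008  0.0542 -0.0369] | ang/row 3.2 mm/row 13.0 | margin 3.9 vel [ 10.  23.  33.  71.  37. 102.]
30 200 [429. -30. 170.]
n 22 row turn [-0.0114 -0.0336  0.0043] shift [-0.0094  0.0483 -0.0301] | ang/row 3.2 mm/row 12.0 | margin 4.2 vel [ 1. 18. 33. 53. 34. 90.]
40 140 [484. -19. 140.]
n 22 row turn [-0.0084 -0.0346  0.0087] shift [ 0.0032  0.0508 -0.0369] | ang/row 3.3 mm/row 13.0 | margin 11.9 vel [ 5. 17. 30. 48. 33. 83.]
40 200 [444. -52. 170.]
n 22 row turn [-0.0084 -0.0346  0.0087] shift [-0.0058  0.0432 -0.0301] | ang/row 3.3 mm/row 11.0 | margin 13.1 vel [ 2. 15. 29. 34. 31. 74.]
54 140 [503. -36. 140.]
n 22 row turn [-0.0042 -0.0356  0.0149] shift [ 0.0075  0.0468 -0.0369] | ang/row 3.5 mm/row 12.0 | margin 24.0 vel [ 4. 13. 26. 27. 28. 64.]
54 200 [472. -78. 170.]
n 22 row turn [-0.0042 -0.0356  0.0149] shift [ 0.0005  0.0373 -0.0301] | ang/row 3.5 mm/row 10.0 | margin 26.4 vel [ 2. 11. 24. 21. 25. 59.]
25 [(-30, np.float64(12.5)), (-25, np.float64(9.6)), (-20, np.float64(7.0)), (-15, np.float64(4.6)), (-10, np.float64(2.7)), (0, np.float64(0.3)), (10, np.float64(0.3)), (20, np.float64(2.8)), (54, np.float64(21.5))]
30 [(-30, np.float64(11.3)), (-25, np.float64(11.4)), (-20, np.float64(9.0)), (-15, np.float64(6.9)), (-10, np.float64(5.2)), (0, np.float64(3.1)), (10, np.float64(3.1)), (20, np.float64(5.2)), (54, np.float64(22.5))]
35 [(-30, np.float64(7.4)), (-25, np.float64(13.6)), (-20, np.float64(11.4)), (-15, np.float64(9.5)), (-10, np.float64(8.0)), (0, np.float64(6.2)), (10, np.float64(6.2)), (20, np.float64(8.1)), (54, np.float64(23.7))]
```

Call:
send_rows([
  [[-0.0077,-0.0653,0.0273,0.0137,0.0858,-0.0677,-1],[-0.0077,-0.0653,0.0273,0.0137,0.0858,-0.0677,-1],[-0.0077,-0.0653,0.0273,0.0137,0.0858,-0.0677,-1],[-0.0077,-0.0653,0.0273,0.0137,0.0858,-0.0677,-1],[-0.0077,-0.0653,0.0273,0.0137,0.0858,-0.0677,-1],[-0.0077,-0.0653,0.0273,0.0137,0.0858,-0.0677,-1],[-0.0077,-0.0653,0.0273,0.0137,0.0858,-0.0677,-1],[-0.0077,-0.0653,0.0273,0.0137,0.0858,-0.0677,-1],[-0.0077,-0.0653,0.0273,0.0137,0.0858,-0.0677,-1],[-0.0077,-0.0653,0.0273,0.0137,0.0858,-0.0677,-1],[-0.0077,-0.0653,0.0273,0.0137,0.0858,-0.0677,-1],[-0.0077,-0.0653,0.0273,0.0137,0.0858,-0.0677,-1]],
])

```text
time_s: 7.7
ee_pos: [503.1, -35.4, 139.5]
ee_rot: [179.1, -59.8, 54.6]
force: [-0.4, 0.1, 1.1]
gripper_width: 91.4
gripper_force: 0.0
```

```bash
cat > look.py <<'E'
from plan import *
import sys
def wcam():
    s=env.state(); T=np.eye(4); T[:3,:3]=Ro.from_euler('xyz',s["ee_rot"],degrees=True).as_matrix(); T[:3,3]=s["ee_pos"]
    c=optics.camera_info("wrist"); return np.array(c["camera_matrix"]),T@np.array(c["mount"])
def wproj(K,T,X):
    x=K@(np.linalg.inv(T)@np.append(X,1))[:3]; return x[:2]/x[2]
E
python3 - <<'E'
from look import *
K,T=wcam(); im,D=optics.grab_frame("wrist"); cv2.imwrite("pics/w2.png",im[:,:,::-1])
print(env.state()["ee_pos"].round(1),env.state()["ee_rot"].round(1))
print("pred",wproj(K,T,KN).round())
for r in optics.silhouettes("wrist","knob_centre")[:2]:
    m=r["mask"]; v,u=np.nonzero(m); print("sil",round(r["conf"],2),r["at"],u.min(),u.max(),v.min(),v.max())
    z=D[v,u]; ok=z>0; P=(T[:3,:3]@(np.linalg.inv(K)@np.stack([u,v,np.ones(u.size)])*z))[:,ok].T+T[:3,3]
    print(np.percentile(P,[5,25,50,75,95],axis=0).round(1).tolist())
for r in optics.place_of("wrist","knob_centre")[:1]: print(r)
E
```

```text
[500.5 -32.5 136.4] [179.7 -59.8  54.3]
pred [319. 232.]
sil 0.73 [430.2, 141.2] 282 639 0 290
[[552.8, -98.1, 36.8], [582.1, -57.0, 166.8], [611.5, 29.3, 179.2], [647.2, 45.6, 183.5], [717.3, 104.2, 225.8]]
{'at': [316.5, 233.3], 'conf': 0.57}
```

View pics/w2.png

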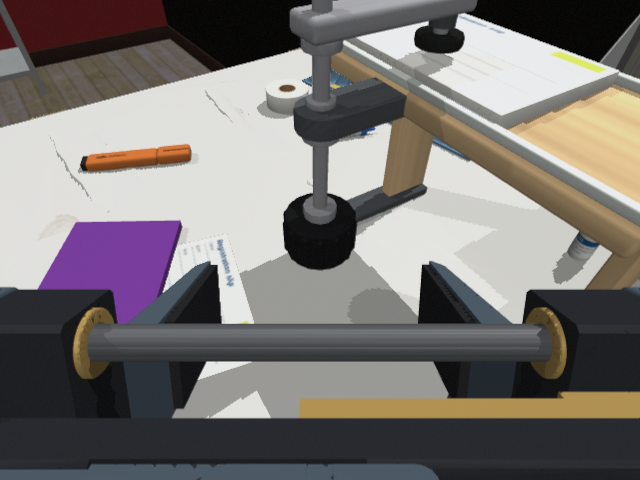

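The wrist view shows the knob at (320,232), within 1 px of the prediction, centred between the open fingers.

Run:
```python
from look import *
K,T=wcam(); im,D=optics.grab_frame("wrist")
for px in ((320,250),(320,240),(320,209)):
    z=np.median(D[px[1]-2:px[1]+3,px[0]-2:px[0]+3]); P=T[:3,:3]@(np.linalg.inv(K)@[px[0],px[1],1]*z)+T[:3,3]
    print(px,P.round(1),"horiz dist to KN",(P-KN).round(1), np.linalg.norm((P-KN)[:2]).round(1))
p,R=pose(54,30,0); plan(p,R,12); print(p)
```

```text
(320, 250) [549.   29.5  85.7] horiz dist to KN [-15.3 -19.    5.7] 24.4
(320, 240) [549.8  30.4  94.3] horiz dist to KN [-14.5 -18.1  14.3] 23.2
(320, 209) [561.5  46.4 104.8] horiz dist to KN [-2.8 -2.1 24.8] 3.5
n 12 row turn [ 0.0002 -0.0002  0.0003] shift [ 0.0295  0.0407 -0.0289] | ang/row 0.0 mm/row 12.0 | margin 22.3 vel [13.  8.  3. 16.  9.  9.]
[573.97170225  61.81195612  70.5       ]
```

Call:
send_rows([
  [[0,0,0,0.03,0.041,-0.029,-1],[0,0,0,0.03,0.041,-0.029,-1],[0,0,0,0.03,0.041,-0.029,-1],[0,0,0,0.03,0.041,-0.029,-1],[0,0,0,0.03,0.041,-0.029,-1],[0,0,0,0.03,0.041,-0.029,-1],[0,0,0,0.03,0.041,-0.029,-1],[0,0,0,0.03,0.041,-0.029,-1],[0,0,0,0.03,0.041,-0.029,-1],[0,0,0,0.03,0.041,-0.029,-1],[0,0,0,0.03,0.041,-0.029,-1],[0,0,0,0.03,0.041,-0.029,-1]],
])

```text
time_s: 9.1
ee_pos: [575.3, 64.2, 69.5]
ee_rot: [179.8, -59.7, 53.9]
force: [-0.5, 0.0, 0.5]
gripper_width: 91.2
gripper_force: 0.0
```

```bash
cat > orb.py <<'E'
from plan import *
import sys
# orb.py az_from(None->state) az_to deg_per_row : rows of an orbit about the knob, from the present pose
a1=float(sys.argv[1]); n=int(sys.argv[2])
s=env.state(); p0=s["ee_pos"]; R0=Ro.from_euler('xyz',s["ee_rot"],degrees=True)
z=R0.as_matrix()[:,2]; a0=np.degrees(np.arctan2(z[1],z[0]))
print("az",a0.round(1),"ph",np.degrees(np.arcsin(-z[2])).round(1),"grasp-knob",(p0-19*z-KN).round(1),"f",s["force"].round(1),"t",s["torque"].round(2),"w",round(s["gripper_width"],1),"gf",round(s["gripper_force"],1))
st=(a1-a0)/n; pr=p0; rows=[]; off=p0-19*z-KN if len(sys.argv)>3 else 0
for i in range(1,n+1):
    p,R=pose(a0+st*i,30,0); p=p+off
    d=(p-pr)/200; pr=p; rows.append([0,0,round(np.radians(st)/(np.pi/2),4),*[float(x) for x in d.round(3)]])
print(rows); print("margin",min(margin(ik(*pose(a0+st*i,30,0))) for i in range(n+1)).round(1))
E
python3 orb.py -20 12
```

```text
az 53.7 ph 30.3 grasp-knob [ 1.3  2.5 -1. ] f [-0.5  0.   0.5] t [-0.44  0.24  0.01] w 91.2 gf 0.0
[[0, 0, np.float64(-0.0683), 0.0, -0.018, 0.005], [0, 0, np.float64(-0.0683), 0.006, -0.006, 0.0], [0, 0, np.float64(-0.0683), 0.005, -0.007, 0.0], [0, 0, np.float64(-0.0683), 0.005, -0.007, 0.0], [0, 0, np.float64(-0.0683), 0.004, -0.008, 0.0], [0, 0, np.float64(-0.0683), 0.003, -0.008, 0.0], [0, 0, np.float64(-0.0683), 0.002, -0.009, 0.0], [0, 0, np.float64(-0.0683), 0.001, -0.009, 0.0], [0, 0, np.float64(-0.0683), 0.0, -0.009, 0.0], [0, 0, np.float64(-0.0683), -0.001, -0.009, 0.0], [0, 0, np.float64(-0.0683), -0.002, -0.009, 0.0], [0, 0, np.float64(-0.0683), -0.003, -0.008, 0.0]]
margin 2.8
```

Call:
send_rows([
  [[0,0,-0.061,0,-0.016,0.005,-1],[0,0,-0.061,0.005,-0.006,0,-1],[0,0,-0.061,0.005,-0.006,0,-1],[0,0,-0.061,0.004,-0.007,0,-1],[0,0,-0.061,0.004,-0.007,0,-1],[0,0,-0.061,0.003,-0.008,0,-1],[0,0,-0.061,0.002,-0.008,0,-1],[0,0,-0.061,0.001,-0.008,0,-1],[0,0,-0.061,0,-0.008,0,-1],[0,0,-0.061,0,-0.008,0,-1],[0,0,-0.061,-0.001,-0.008,0,-1],[0,0,-0.061,-0.002,-0.008,0,-1]],
])

```text
time_s: 10.3
ee_pos: [578.3, 44.2, 70.4]
ee_rot: [179.8, -59.7, -12.1]
force: [0.5, -0.2, -0.5]
gripper_width: 91.4
gripper_force: 0.0
```

```bash
sed -i 's/round(np.radians(st)\/(np.pi\/2),4)/float(round(np.radians(st)\/(np.pi\/2),4))/' orb.py; python3 orb.py -20 2
```

```text
az -12.4 ph 30.3 grasp-knob [-2.  -0.8  0. ] f [ 0.5 -0.2 -0.5] t [0.16 0.45 0.05] w 91.4 gf 0.0
[[0, 0, -0.0423, 0.009, -0.002, 0.0], [0, 0, -0.0423, -0.002, -0.005, 0.0]]
margin 6.0
```

Call:
send_rows([
  [[0,0,-0.04,0.009,-0.002,0,-1],[0,0,-0.04,-0.002,-0.005,0,1],[0,0,0,0,0,0,1],[0,0,0,0,0,0,1],[0,0,0,0,0,0,1],[0,0,0,0,0,0,1],[0,0,0,0,0,0,1],[0,0,0,0,0,0,1]],
], grip_force=50)

```text
time_s: 11.1
ee_pos: [581.0, 44.2, 70.7]
ee_rot: [179.8, -59.7, -18.8]
force: [0.5, 7.0, -1.0]
gripper_width: 51.5
gripper_force: 50.0
```

```bash
python3 orb.py 52 12
```

```text
az -19.0 ph 30.3 grasp-knob [1.2 1.1 0.3] f [ 0.5  7.  -1. ] t [0.92 0.57 1.13] w 51.5 gf 50.0
[[0, 0, 0.0658, -0.003, 0.003, -0.001], [0, 0, 0.0658, 0.001, 0.008, 0.0], [0, 0, 0.0658, 0.001, 0.008, 0.0], [0, 0, 0.0658, -0.0, 0.008, 0.0], [0, 0, 0.0658, -0.001, 0.008, 0.0], [0, 0, 0.0658, -0.002, 0.008, 0.0], [0, 0, 0.0658, -0.003, 0.008, 0.0], [0, 0, 0.0658, -0.004, 0.008, 0.0], [0, 0, 0.0658, -0.004, 0.007, 0.0], [0, 0, 0.0658, -0.005, 0.007, 0.0], [0, 0, 0.0658, -0.006, 0.006, 0.0], [0, 0, 0.0658, -0.006, 0.006, 0.0]]
margin 2.8
```

Call:
send_rows([
  [[0,0,0.03,0,0.006,0,1],[0,0,0.061,0.001,0.008,0,1],[0,0,0.061,0.001,0.008,0,1],[0,0,0.061,0,0.008,0,1],[0,0,0.061,-0.001,0.008,0,1],[0,0,0.061,-0.002,0.008,0,1],[0,0,0.061,-0.002,0.008,0,1],[0,0,0.061,-0.003,0.007,0,1],[0,0,0.061,-0.004,0.007,0,1],[0,0,0.061,-0.004,0.007,0,1],[0,0,0.061,-0.005,0.006,0,1],[0,0,0.061,-0.005,0.006,0,1]],
])

```text
time_s: 12.3
ee_pos: [577.1, 60.4, 70.9]
ee_rot: [179.8, -59.8, 44.3]
force: [36.3, 35.4, -21.7]
gripper_width: 51.3
gripper_force: 50.0
```

```bash
python3 orb.py 54 2
python3 - <<'E'
from h import *
im,D=optics.grab_frame("wrist"); cv2.imwrite("pics/w3.png",im[:,:,::-1])
E
```

```text
az 44.1 ph 30.2 grasp-knob [1.  0.5 0.4] f [ 36.3  35.4 -21.7] t [ 0.36 -0.51 -0.35] w 51.3 gf 50.0
[[0, 0, 0.0551, -0.01, 0.003, -0.002], [0, 0, 0.0551, -0.006, 0.004, 0.0]]
margin 16.5
```

View pics/w3.png

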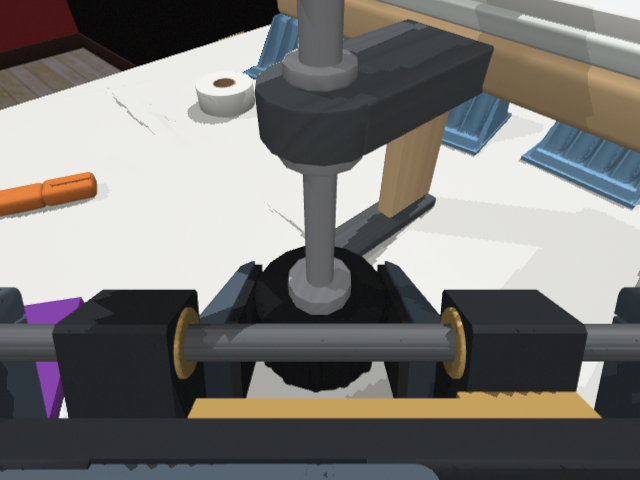

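Call:
send_rows([
  [[0,0,0,0,0,0,-1],[0,0,0,0,0,0,-1],[0,0,0,0,0,0,-1],[0,0,0,0,0,0,-1],[0,0,0,0,0,0,-1]],
])

```text
time_s: 12.85
ee_pos: [575.3, 59.8, 71.1]
ee_rot: [179.8, -59.7, 43.9]
force: [0.4, 0.0, 0.6]
gripper_width: 88.6
gripper_force: 0.0
```

```bash
python3 orb.py -20 12
python3 - <<'E'
from h import *
D0=np.load("pics/scene.npy"); im,D=optics.grab_frame("scene"); im0=cv2.imread("pics/scene.png")
cv2.imwrite("pics/s2_full.png",im[:,:,::-1])
a=cv2.resize(im0[195:290,235:335],(400,380),interpolation=cv2.INTER_CUBIC); b=cv2.resize(im[195:290,235:335,::-1],(400,380),interpolation=cv2.INTER_CUBIC)
cv2.imwrite("pics/s2.png",np.hstack([a,b]))
# arm-top height over arm footprint
K,R,t=cam("scene")
def arm(D):
    v,u=np.mgrid[195:260,270:340]; z=D[v,u].ravel(); P=(R.T@(np.linalg.inv(K)@np.stack([u.ravel(),v.ravel(),np.ones(u.size)])*z-t[:,None])).T
    m=(z>0)&(P[:,0]>580)&(P[:,0]<660)&(abs(P[:,1]-45)<10)&(P[:,2]>196); return m.sum(),np.percentile(P[m][:,2],[50,80,95]).round(1)
print(arm(D0),arm(D))
E
```

```text
az 43.7 ph 30.3 grasp-knob [-0.8 -0.1  0.7] f [0.4 0.  0.6] t [-0.39  0.35  0.03] w 88.6 gf 0.0
[[0, 0, -0.059, 0.009, -0.005, -0.003], [0, 0, -0.059, 0.004, -0.006, 0.0], [0, 0, -0.059, 0.004, -0.007, 0.0], [0, 0, -0.059, 0.003, -0.007, 0.0], [0, 0, -0.059, 0.003, -0.007, 0.0], [0, 0, -0.059, 0.002, -0.007, 0.0], [0, 0, -0.059, 0.001, -0.008, 0.0], [0, 0, -0.059, 0.001, -0.008, 0.0], [0, 0, -0.059, -0.0, -0.008, 0.0], [0, 0, -0.059, -0.001, -0.008, 0.0], [0, 0, -0.059, -0.002, -0.007, 0.0], [0, 0, -0.059, -0.002, -0.007, 0.0]]
margin 2.8
(np.int64(115), array([227.5, 228.6, 230. ])) (np.int64(112), array([221. , 222.2, 223.3]))
```

View pics/s2.png

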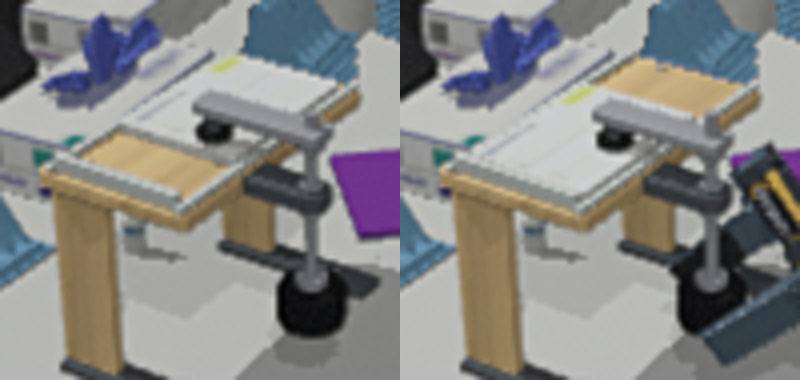

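The arm dropped 6.5 mm, which is about 1.08 rad, and the pad is still home at the stop. The forces imply the knob axis is about (1.6, 0.6) mm off, so I'm updating it and re-gripping.

```bash
sed -i 's/KN=np.array(\[564.3,48.5,80.\])/KN=np.array([565.9,49.1,80.])/' kin.py; python3 orb.py -18 12
```

```text
az 43.7 ph 30.3 grasp-knob [-2.3 -0.6  0.7] f [ 0.1 -0.3  0.5] t [-0.37  0.33  0.03] w 90.0 gf 0.0
[[0, 0, -0.0571, 0.017, -0.002, -0.003], [0, 0, -0.0571, 0.004, -0.006, 0.0], [0, 0, -0.0571, 0.004, -0.006, 0.0], [0, 0, -0.0571, 0.003, -0.007, 0.0], [0, 0, -0.0571, 0.003, -0.007, 0.0], [0, 0, -0.0571, 0.002, -0.007, 0.0], [0, 0, -0.0571, 0.001, -0.007, 0.0], [0, 0, -0.0571, 0.001, -0.007, 0.0], [0, 0, -0.0571, 0.0, -0.007, 0.0], [0, 0, -0.0571, -0.001, -0.007, 0.0], [0, 0, -0.0571, -0.001, -0.007, 0.0], [0, 0, -0.0571, -0.002, -0.007, 0.0]]
margin 3.1
```

Call:
send_rows([
  [[0,0,-0.057,0.017,-0.002,-0.003,-1],[0,0,-0.057,0.004,-0.006,0,-1],[0,0,-0.057,0.004,-0.006,0,-1],[0,0,-0.057,0.003,-0.007,0,-1],[0,0,-0.057,0.003,-0.007,0,-1],[0,0,-0.057,0.002,-0.007,0,-1],[0,0,-0.057,0.001,-0.007,0,-1],[0,0,-0.057,0.001,-0.007,0,-1],[0,0,-0.057,0,-0.007,0,-1],[0,0,-0.057,-0.001,-0.007,0,-1],[0,0,-0.057,-0.001,-0.007,0,-1],[0,0,-0.057,-0.002,-0.007,0,-1]],
])

```text
time_s: 14.1
ee_pos: [581.2, 44.7, 70.4]
ee_rot: [179.8, -59.7, -17.8]
force: [-0.4, 0.0, -0.0]
gripper_width: 91.0
gripper_force: 0.0
```

```bash
python3 orb.py -18 1
```

```text
az -18.0 ph 30.3 grasp-knob [-0.3  0.7 -0. ] f [-0.4  0.  -0. ] t [ 0.21  0.45 -0.02] w 91.0 gf 0.0
[[0, 0, 0.0001, 0.002, -0.003, 0.001]]
margin 8.4
```

Call:
send_rows([
  [[0,0,0,0.002,-0.003,0,1],[0,0,0,0,0,0,1],[0,0,0,0,0,0,1],[0,0,0,0,0,0,1],[0,0,0,0,0,0,1],[0,0,0,0,0,0,1],[0,0,0,0,0,0,1]],
], grip_force=55)

```text
time_s: 14.8
ee_pos: [582.4, 44.2, 70.3]
ee_rot: [179.8, -59.7, -17.5]
force: [0.5, 2.3, -1.6]
gripper_width: 50.9
gripper_force: 55.0
```

Call:
send_rows([
  [[0,0,0.03,0,0.004,0,1],[0,0,0.061,0.001,0.008,0,1],[0,0,0.061,0.001,0.008,0,1],[0,0,0.061,0,0.008,0,1],[0,0,0.061,-0.001,0.008,0,1],[0,0,0.061,-0.002,0.008,0,1]],
])

```text
time_s: 15.4
ee_pos: [582.7, 53.2, 70.4]
ee_rot: [179.8, -59.8, 12.8]
force: [19.9, 10.8, -12.1]
gripper_width: 51.1
gripper_force: 55.0
```

```bash
python3 orb.py 48 7
```

```text
az 12.6 ph 30.2 grasp-knob [ 0.8  0.5 -0.1] f [ 19.9  10.8 -12.1] t [0.38 0.72 0.56] w 51.1 gf 55.0
[[0, 0, 0.0561, -0.006, 0.004, 0.001], [0, 0, 0.0561, -0.003, 0.007, 0.0], [0, 0, 0.0561, -0.003, 0.007, 0.0], [0, 0, 0.0561, -0.004, 0.006, 0.0], [0, 0, 0.0561, -0.004, 0.006, 0.0], [0, 0, 0.0561, -0.005, 0.006, 0.0], [0, 0, 0.0561, -0.005, 0.005, 0.0]]
margin 3.7
```

Call:
send_rows([
  [[0,0,0.056,0,0.008,-0.001,1],[0,0,0.056,-0.002,0.008,0,1],[0,0,0.056,-0.003,0.007,0,1],[0,0,0.056,-0.004,0.006,0,1],[0,0,0.056,-0.004,0.006,0,1],[0,0,0.056,-0.004,0.006,0,1],[0,0,0.056,-0.004,0.006,0,1]],
])

```text
time_s: 16.1
ee_pos: [577.5, 62.3, 70.3]
ee_rot: [-180.0, -59.8, 47.8]
force: [12.3, 14.7, -5.2]
gripper_width: 51.2
gripper_force: 55.0
```

```bash
python3 orb.py 54 1
```

```text
az 47.8 ph 30.2 grasp-knob [ 0.6  1.1 -0.1] f [12.3 14.7 -5.2] t [ 0.13 -0.3  -0.2 ] w 51.2 gf 55.0
[[0, 0, 0.0685, -0.01, 0.0, 0.001]]
margin 18.9
```

Call:
send_rows([
  [[0,0,0,0,0,0,-1],[0,0,0,0,0,0,-1],[0,0,0,0,0,0,-1],[0,0,0,0,0,0,-1],[0,0,0,0,0,0,-1]],
])

```text
time_s: 16.6
ee_pos: [577.5, 62.3, 70.3]
ee_rot: [179.9, -59.7, 47.8]
force: [0.2, 0.3, 0.4]
gripper_width: 88.2
gripper_force: 0.0
```

```bash
cat > arm.py <<'E'
from h import *
im,D=optics.grab_frame("scene"); K,R,t=cam("scene")
v,u=np.mgrid[195:260,270:340]; z=D[v,u].ravel(); P=(R.T@(np.linalg.inv(K)@np.stack([u.ravel(),v.ravel(),np.ones(u.size)])*z-t[:,None])).T
m=(z>0)&(P[:,0]>580)&(P[:,0]<660)&(abs(P[:,1]-45)<10)&(P[:,2]>196); print("arm z",m.sum(),np.percentile(P[m][:,2],[50,80,95]).round(1))
E
python3 arm.py; python3 orb.py -18 12
```

```text
arm z 95 [214.6 215.8 217.3]
az 47.6 ph 30.3 grasp-knob [ 0.6  1.1 -0.1] f [ 0.3 -0.5 -0.4] t [-0.37  0.34 -0.02] w 90.2 gf 0.0
[[0, 0, -0.0607, 0.003, -0.011, 0.001], [0, 0, -0.0607, 0.005, -0.006, 0.0], [0, 0, -0.0607, 0.004, -0.007, 0.0], [0, 0, -0.0607, 0.004, -0.007, 0.0], [0, 0, -0.0607, 0.003, -0.007, 0.0], [0, 0, -0.0607, 0.002, -0.007, 0.0], [0, 0, -0.0607, 0.002, -0.008, 0.0], [0, 0, -0.0607, 0.001, -0.008, 0.0], [0, 0, -0.0607, 0.0, -0.008, 0.0], [0, 0, -0.0607, -0.001, -0.008, 0.0], [0, 0, -0.0607, -0.001, -0.008, 0.0], [0, 0, -0.0607, -0.002, -0.008, 0.0]]
margin 3.1
```

Call:
send_rows([
  [[0,0,-0.061,0.004,-0.009,0.001,-1],[0,0,-0.061,0.005,-0.006,0,-1],[0,0,-0.061,0.004,-0.007,0,-1],[0,0,-0.061,0.004,-0.007,0,-1],[0,0,-0.061,0.003,-0.007,0,-1],[0,0,-0.061,0.002,-0.007,0,-1],[0,0,-0.061,0.002,-0.008,0,-1],[0,0,-0.061,0.001,-0.008,0,-1],[0,0,-0.061,0,-0.008,0,-1],[0,0,-0.061,-0.001,-0.008,0,-1],[0,0,-0.061,-0.001,-0.008,0,-1],[0,0,-0.061,-0.002,-0.008,0,-1]],
])

```text
time_s: 17.85
ee_pos: [581.3, 44.2, 70.3]
ee_rot: [179.8, -59.7, -18.3]
force: [0.5, 0.5, 0.8]
gripper_width: 91.4
gripper_force: 0.0
```

Call:
send_rows([
  [[0,0,0,0,0,0,1],[0,0,0,0,0,0,1],[0,0,0,0,0,0,1],[0,0,0,0,0,0,1],[0,0,0,0,0,0,1],[0,0,0,0,0,0,1],[0,0,0,0,0,0,1]],
])

```text
time_s: 18.55
ee_pos: [582.2, 44.1, 70.3]
ee_rot: [179.8, -59.7, -18.0]
force: [1.0, 2.1, -0.9]
gripper_width: 51.4
gripper_force: 55.0
```

```bash
python3 orb.py 20 8; python3 arm.py
```

```text
az -18.2 ph 30.3 grasp-knob [ 0.7  0.1 -0.2] f [ 1.   2.1 -0.9] t [0.48 0.58 0.44] w 51.4 gf 55.0
[[0, 0, 0.0531, -0.002, 0.006, 0.001], [0, 0, 0.0531, 0.001, 0.007, 0.0], [0, 0, 0.0531, 0.001, 0.007, 0.0], [0, 0, 0.0531, 0.0, 0.007, 0.0], [0, 0, 0.0531, -0.0, 0.007, 0.0], [0, 0, 0.0531, -0.001, 0.007, 0.0], [0, 0, 0.0531, -0.002, 0.007, 0.0], [0, 0, 0.0531, -0.002, 0.007, 0.0]]
margin 3.1
arm z 91 [215.  215.7 216.4]
```

Call:
send_rows([
  [[0,0,0.03,0.001,0.004,0,1],[0,0,0.04,0.001,0.006,0,1],[0,0,0.04,0.001,0.006,0,1],[0,0,0.04,0,0.006,0,1],[0,0,0.04,0,0.006,0,1],[0,0,0.04,0,0.006,0,1]],
])

```text
time_s: 19.2
ee_pos: [583.4, 50.2, 70.8]
ee_rot: [-179.9, -59.8, 2.4]
force: [4.8, 5.2, -1.7]
gripper_width: 51.2
gripper_force: 55.0
```

```bash
python3 orb.py 22 5; python3 arm.py
```

```text
az 2.4 ph 30.2 grasp-knob [1.1 0.4 0.3] f [ 4.8  5.2 -1.7] t [ 0.16  0.35 -1.39] w 51.2 gf 55.0
[[0, 0, 0.0435, -0.006, 0.004, -0.001], [0, 0, 0.0435, -0.001, 0.006, 0.0], [0, 0, 0.0435, -0.001, 0.005, 0.0], [0, 0, 0.0435, -0.002, 0.005, 0.0], [0, 0, 0.0435, -0.002, 0.005, 0.0]]
margin 3.1
arm z 95 [213.7 214.9 216.3]
```

Call:
send_rows([
  [[0,0,0.03,-0.001,0.004,0,1],[0,0,0.03,-0.001,0.004,0,1],[0,0,0.03,-0.001,0.004,0,1]],
])

```text
time_s: 19.55
ee_pos: [582.7, 52.6, 71.0]
ee_rot: [-180.0, -59.9, 10.5]
force: [1.0, 5.8, -0.0]
gripper_width: 51.6
gripper_force: 55.0
```

```bash
python3 orb.py 22 5; python3 arm.py; python3 arm.py
```

```text
az 10.5 ph 30.1 grasp-knob [0.6 0.5 0.5] f [ 1.   5.8 -0. ] t [ 0.17  0.11 -1.21] w 51.6 gf 55.0
[[0, 0, 0.0255, -0.004, 0.001, -0.003], [0, 0, 0.0255, -0.001, 0.003, 0.0], [0, 0, 0.0255, -0.001, 0.003, 0.0], [0, 0, 0.0255, -0.001, 0.003, 0.0], [0, 0, 0.0255, -0.001, 0.003, 0.0]]
margin 3.4
arm z 95 [213.9 215.1 216.1]
arm z 94 [213.7 215.  215.9]
```

The knob is at its hard stop: 8° more of gripper turn gave no further arm descent, and the torque sat flat at about 1.3 N m as the fingers slipped. I'll release and retreat.

Call:
send_rows([
  [[0,0,0,0,0,0,-1],[0,0,0,0,0,0,-1],[0,0,0,0,0,0,-1],[0,0,0,0,0,0,-1],[0,0,0,0,0,0,-1]],
])

```text
time_s: 20.15
ee_pos: [581.9, 53.2, 70.4]
ee_rot: [179.8, -59.7, 10.7]
force: [0.1, 0.4, -0.7]
gripper_width: 88.2
gripper_force: 0.0
```

```bash
python3 orb.py 54 9
python3 - <<'E'
from plan import *
p0,R0=pose(54,30,0); p,R=pose(54,30,150); plan(p,R,10,p0,R0)
E
```

```text
az 10.5 ph 30.3 grasp-knob [-0.1  1.1 -0.1] f [ 0.1  0.4 -0.7] t [-0.06  0.48  0.  ] w 88.2 gf 0.0
[[0, 0, 0.0537, -0.001, 0.002, 0.001], [0, 0, 0.0537, -0.002, 0.007, 0.0], [0, 0, 0.0537, -0.003, 0.006, 0.0], [0, 0, 0.0537, -0.003, 0.006, 0.0], [0, 0, 0.0537, -0.004, 0.006, 0.0], [0, 0, 0.0537, -0.004, 0.006, 0.0], [0, 0, 0.0537, -0.005, 0.005, 0.0], [0, 0, 0.0537, -0.005, 0.005, 0.0], [0, 0, 0.0537, -0.005, 0.004, 0.0]]
margin 3.4
n 10 row turn [0. 0. 0.] shift [-0.0382 -0.0525  0.0375] | ang/row 0.0 mm/row 15.0 | margin 22.4 vel [17. 10.  5. 21. 13. 11.]
```

Call:
send_rows([
  [[0,0,0.053,-0.001,0.003,0,-1],[0,0,0.053,-0.002,0.007,0,-1],[0,0,0.053,-0.003,0.006,0,-1],[0,0,0.053,-0.003,0.006,0,-1],[0,0,0.053,-0.004,0.006,0,-1],[0,0,0.053,-0.004,0.006,0,-1],[0,0,0.053,-0.005,0.005,0,-1],[0,0,0.053,-0.005,0.005,0,-1],[0,0,0.053,-0.005,0.004,0,-1]],
])

```text
time_s: 21.05
ee_pos: [575.2, 62.5, 70.3]
ee_rot: [179.9, -59.7, 53.8]
force: [0.8, 0.0, 0.2]
gripper_width: 91.2
gripper_force: 0.0
```

Call:
send_rows([
  [[0,0,0,-0.038,-0.052,0.037,-1],[0,0,0,-0.038,-0.052,0.037,-1],[0,0,0,-0.038,-0.052,0.037,-1],[0,0,0,-0.038,-0.052,0.037,-1],[0,0,0,-0.038,-0.052,0.037,-1],[0,0,0,-0.038,-0.052,0.037,-1],[0,0,0,-0.038,-0.052,0.037,-1],[0,0,0,-0.038,-0.052,0.037,-1],[0,0,0,-0.038,-0.052,0.037,-1],[0,0,0,-0.038,-0.052,0.037,-1],[0,0,0,0,0,0,-1]],
])

```text
time_s: 22.15
ee_pos: [499.7, -42.3, 145.0]
ee_rot: [179.6, -59.7, 53.7]
force: [0.3, 0.1, -0.5]
gripper_width: 91.4
gripper_force: 0.0
```

```bash
python3 arm.py
python3 - <<'E'
from h import *
im,D=optics.grab_frame("wrist"); a,_=optics.grab_frame("scene")
b=cv2.resize(a[180:380,180:400,::-1],(440,400),interpolation=cv2.INTER_CUBIC); w=cv2.resize(im[:300,250:,::-1],(360,277)); w=cv2.copyMakeBorder(w,0,123,0,0,cv2.BORDER_CONSTANT)
cv2.imwrite("pics/f.png",np.hstack([b,w]))
E
```

```text
arm z 91 [214.  215.1 216.5]
```

View pics/f.png

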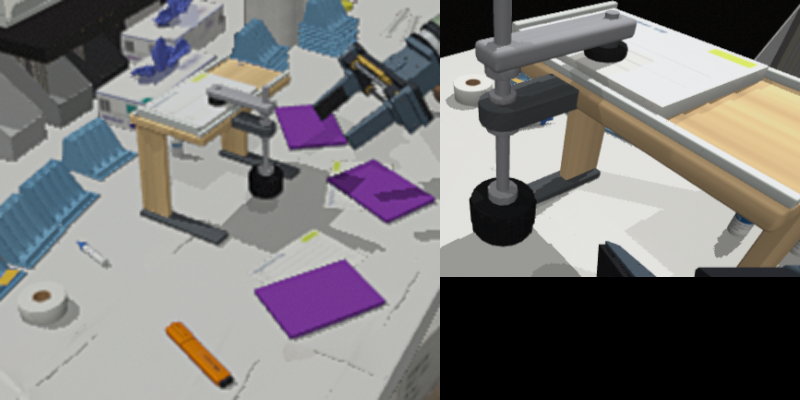

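The final view shows the clamp foot on the pad at (215,98), the pad at the stop, the gripper clear of everything, and the highlighter and label roll where they were.

```bash
python3 -c "
from workcell import env
print(env.job_done())"
```

```text
the job is handed in; nothing more can be done
None
```

The pad is home against the end stop, the knob is tightened to its hard stop so the clamp presses the pad, the gripper is clear, and the job is handed in at about 22 s with the stapler, highlighter and label roll untouched.

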